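Stack the top tier on the drying rack

TASK

Put the oblong tier on the drying rack: pick it up by its wooden handle and set it on the bottom frame that holds the painted card, so that all four of its posts stand fully home in the frame's four corner sockets, then let go. Leave the square tier where it is.

Things in the scene. Friction and masses are not known exactly. Their poses are not given: they have to be found in the camera images.
- tier: Oblong top tier of a small drying rack, loose, 0.3 to 0.55 kg, standing on four aluminium posts (14 mm across, 66 mm tall) at x = +-80, y = +-50 mm of its frame; dark steel wire deck 50 to 60 mm above the feet; wooden handle on top. Origin: midway between the posts, level with the undersides of the feet. x along the long side, z up; the same after a half turn.
- handle (a point): Middle of the oblong tier's wooden handle, 115 mm straight above the tier's origin: a level bar 90 mm long along the tier's x, 16 mm wide (y), 18 mm tall (half above this point, half below), free below it for about 46 mm down to the deck, on two 8 mm uprights at x = +-35 mm. Axes as the tier's.
- base: Bottom frame of the rack, fixed: dark steel, blue card on its low deck, no handle. Columns at x = +-80, y = +-50 mm, each with a square flared socket on top: floor 40 mm above the table, 22 mm wide inside; mouth at 68 mm, 42 mm wide. The seated tier's origin is 40 mm above this origin. Origin: centre of the underside, on the table. x along the long side, z up; the same after a half turn.
- square_tier: Loose tier of the same make and materials, with the same handle (along its x, middle 115 mm above the origin), but square: posts at x = +-50, y = +-50 mm. It belongs to another rack and stays where it is. Origin: midway between the posts, level with the undersides of the feet; z up.
Things that resemble listed ones, but are neither listed nor needed, are in the scene too. Leave any orange look-alike of the tier alone.

How it is judged:
By the outcome, as a careful person would: the job done as asked, in the order asked, and still so for the second after the job is handed in, with the robot touching nothing.
It also fails if it takes over 42 s, if anything falls off the work surface, if the arm or the gripper's body presses on something with over 40 N, if the wrist force passes 120 N, or if a joint passes its speed limit or range.

ROBOT

A 6-joint arm with a two-finger parallel gripper is mounted at the origin on the work surface. World frame = base frame: x ahead of the robot, y to its left, z up, the work surface at z = 0. Lengths are in mm, angles in rad, forces in N, time in s.
With the tool pointing down it reaches from about 375 to 750 mm from the base axis. Payload 9 kg.
Tool frame: the origin (TCP) lies midway between the tips of the shut fingers; the grasp point (between the pads) lies 19 mm behind it; z points along the fingers, y is the line along which they close (so a half turn about z gives the same grasp; the last joint's range is limited). The gripper opens to 85 mm and grips with 20 to 120 N. Pads are 22 mm wide; open, the fingers measure 114 mm over their backs; the gripper's body (76 mm by 85 mm) begins 54 mm behind the grasp point. The pads swing forward as they close: fully open they stand 13 mm farther back than shut.
Start: joints at [1.105, 0.104, 0.097, 1.564, 0, 1.353], TCP at [147.166, 581.703, 231.331] pointing down, gripper open.
Joint ranges: [-2.99, 2.99], [-0.84, 1.86], [-1.1, 1.16], [-1.84, 2.11], [-1.51, 1.56], [-3.14, 3.14]. Speed limits (rad/s): [2.22, 2.22, 2.57, 3.14, 3.14, 3.14].

INTERFACE

Orientations are given as a unit quaternion [x, y, z, w].
In Python, from workcell import r, read_camera, calibration, ticket gives the robot as it stands.
- The arm moves only by the shell command python3 -m jog 'ROWS' [FORCE]. ROWS is JSON, a list of rows, each a list of 7 numbers: the turn, a rotation vector about the world's x, y, z in degrees, then the shift along the world's x, y, z in mm, then the opening in per cent of the stroke, from 0 (shut) to 100 (fully open). In form: [[rx, ry, rz, tx, ty, tz, jaw], ...]. A call has exactly 10 rows; each row is the pose to reach, as a shift and turn from the pose commanded when the call began; what a row does not reach only later rows make up. A row lasts 1/10 s, in which the tool goes at most 50 mm and 8.59 degrees, less where a joint would pass 70% of its speed; a pose out of reach is approached as far as the arm can. A call with a gripper value outside its range is refused whole. The fingers move at their own pace and stop on an object; FORCE is the grip in N (left out, the last holds). Time passes only in rows, so rows that repeat a pose let the fingers close, or fill a call up. It gives the time, the measured TCP pose, the force, the opening and the grip force at its end, in the units of the state.
- r.read_state(): the state, without advancing time (a new reading comes with each control period).
- read_camera(name): name is "side" or "top"; returns the picture (480x640x3 uint8, red, green, blue); there is no depth.
- calibration(name): a dict with "fx", "fy", "cx", "cy" (pixels), "xyz" and "rotation" of the camera in the world. Camera axes: x right, y down, z forward; pixel columns grow to the right and rows downward; lengths in mm; the calibration is good to about 2 mm. A picture is of the moment at which its call begins. calibration takes no time and is no camera call.
- ticket.close_job(): hands the job in; it is judged then, once.
The state is a dict: "time": time; "joint_pos": joint angles; "dq": joint speeds; "effort": joint torques, N m; "position": TCP position; "tcp_rot": TCP orientation; "wrist_force": force on the tool from outside, world axes, zero at the start; "torque": the same for the moment, N m; "opening": finger opening in mm; "grip_force": force on a finger pad.
Only numpy, scipy, OpenCV 4.12 (cv2) and the standard library are available. Lean on these libraries where they do the work, as an engineer would, in place of code of your own. Each camera call takes 0.05 s, during which the arm holds its last target. There are 200 camera calls.

## Working session

There is one attempt and no reset: what is moved stays moved. The work goes in short steps, Python scripts to look and compute and a shell command to move; the robot and the scene stay as the last step left them, time stands still between calls to the robot, and variables do not carry over. Pictures are saved under pics/ and viewed, at most 10 in all, crops included, and the job is handed in when it is done.

```bash
mkdir -p pics; python3 - <<'E'
from workcell import r, read_camera, calibration
import cv2
for n in("top","side"):
    cv2.imwrite(f"pics/{n}0.png",read_camera(n)[:,:,::-1]); print(n,calibration(n))
s=r.read_state(); print(s["position"],s["tcp_rot"],s["time"],s["opening"])
E
```

```text
top {'fx': 537.6919130948963, 'fy': 537.6919130948963, 'cx': 325.912102481602, 'cy': 234.2773075635704, 'xyz': array([ 277.43326425,  -15.11224762, 1329.95065311]), 'rotation': array([-0.69602372,  0.71548418, -0.03247934,  0.05077857])}
side {'fx': 503.2270208702093, 'fy': 503.2270208702093, 'cx': 321.47126326275793, 'cy': 232.95348102191232, 'xyz': array([ 197.68665369, -885.59685771,  772.53455452]), 'rotation': array([ 0.88884447, -0.09592819,  0.05147185, -0.44508869])}
[147.00753733 581.41904966 230.6012783 ] [ 1.23572493e-01  9.92335375e-01 -5.46875940e-04 -2.06441260e-04] 0.1 85.33089315962008
```

View pics/top0.png

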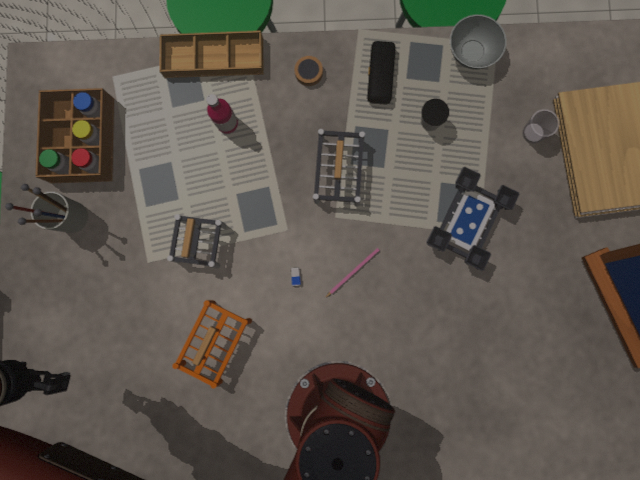

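View pics/side0.png

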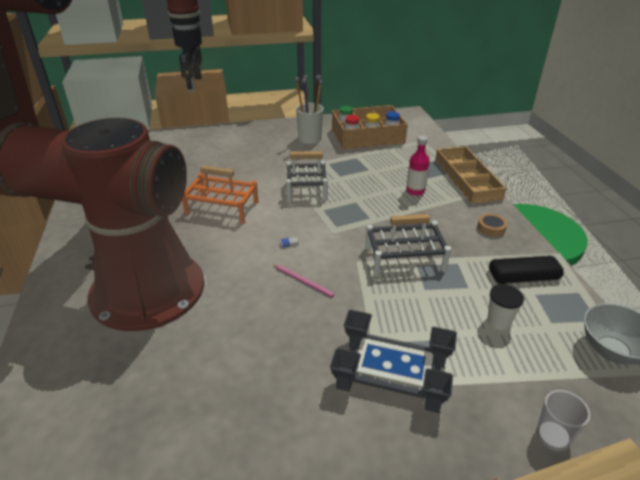

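The top view shows the oblong tier around (340,167), with its handle at (339,158), and the base with the blue card around (473,218). The square tier is at (196,240) and the orange decoy at (212,343). The side view has the tier at (407,245) and the base at (395,360). Next I'll zoom in and try masks.

```bash
cat > h.py <<'E'
import numpy as np,cv2
from workcell import r,read_camera,calibration
from scipy.spatial.transform import Rotation as R
def ray(n,uv,z):
    c=calibration(n);d=R.from_quat(c["rotation"]).apply([(uv[0]-c["cx"])/c["fx"],(uv[1]-c["cy"])/c["fy"],1]);o=np.array(c["xyz"])
    return o+d*(z-o[2])/d[2]
def proj(n,p):
    c=calibration(n);q=R.from_quat(c["rotation"]).inv().apply(np.atleast_2d(p)-c["xyz"])
    return np.c_[c["fx"]*q[:,0]/q[:,2]+c["cx"],c["fy"]*q[:,1]/q[:,2]+c["cy"]]
def blobs(m,amin):
    cs,_=cv2.findContours(m.astype(np.uint8),cv2.RETR_EXTERNAL,cv2.CHAIN_APPROX_NONE)
    return [c for c in cs if cv2.contourArea(c)>=amin]
def cen(c):
    m=cv2.moments(c);return np.array([m["m10"]/m["m00"],m["m01"]/m["m00"]])
E
python3 - <<'E'
from h import *
im=cv2.imread("pics/top0.png");sd=cv2.imread("pics/side0.png")
a=cv2.resize(im[120:215,300:380],None,fx=4,fy=4,interpolation=cv2.INTER_CUBIC)
b=cv2.resize(im[162:276,420:528],None,fx=4,fy=4,interpolation=cv2.INTER_CUBIC)
w=np.zeros((460,760,3),np.uint8);w[:380,:320]=a;w[:456,324:324+432]=b;cv2.imwrite("pics/z0.png",w)
hsv=cv2.cvtColor(im,cv2.COLOR_BGR2HSV)
wood=cv2.inRange(hsv,(8,80,90),(25,255,255)); 
for c in blobs(wood[120:215,300:380],20): print("wood",cen(c)+[300,120],cv2.minAreaRect(c),ray("top",cen(c)+[300,120],124))
blue=cv2.inRange(hsv,(100,120,50),(125,255,255))
for c in blobs(blue[162:276,420:528],60): print("blue",cen(c)+[420,162],cv2.minAreaRect(c))
g=cv2.cvtColor(im,cv2.COLOR_BGR2GRAY)
dk=((g<48)*255).astype(np.uint8)
for c in blobs(dk[162:276,420:528],60): print("dark",cen(c)+[420,162],cv2.contourArea(c),cv2.minAreaRect(c))
E
```

```text
wood [338.40205371 158.47709321] ((38.37122344970703, 38.60969924926758), (6.897961616516113, 37.36064147949219), 4.5739216804504395) [594.97203698 -18.92706476 124.        ]
blue [469.30209482 219.62017641] ((49.270606994628906, 57.630287170410156), (22.124595642089844, 43.681888580322266), 25.709951400756836)
dark [458.74221292 248.36029754] 717.0 ((39.73565673828125, 83.85839080810547), (62.23775863647461, 26.485624313354492), 25.97439193725586)
dark [486.20033777 189.78087397] 789.5 ((64.20000457763672, 32.599998474121094), (61.715476989746094, 33.98823165893555), 26.56505012512207)
```

View pics/z0.png

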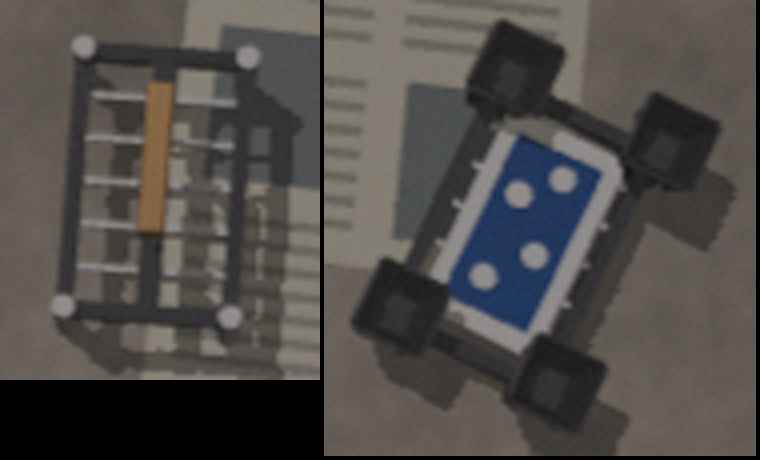

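The crops show the tier's post tops at about (321,131.5), (362,134), (316,196) and (357.5,199). The base's socket mouths are at about (468,180), (507,197.5), (439,238.5) and (478,258). I'll refine both and check them against the known sizes.

```bash
cat > m.py <<'E'
from h import *
def fit(P,tx=80,ty=50):
    P=np.array(P)[:,:2];c=P.mean(0);d=P-c
    best=None
    for t in np.radians(np.arange(-90,90,.1)):
        M=np.array([[np.cos(t),-np.sin(t)],[np.sin(t),np.cos(t)]]);q=d@M
        e=np.abs(np.abs(q)-[tx,ty]).sum()
        if best is None or e<best[0]: best=(e,np.degrees(t),np.round(q,1).tolist())
    return c,best
def tops(im,px,n,z,w=5,thr=135):
    g=cv2.cvtColor(im,cv2.COLOR_BGR2GRAY).astype(float);out=[]
    hs=cv2.cvtColor(im,cv2.COLOR_BGR2HSV)
    for u,v in px:
        u0,v0=int(round(u)),int(round(v));p=g[v0-w:v0+w+1,u0-w:u0+w+1];W=np.clip(p-thr,0,None)
        yy,xx=np.mgrid[-w:w+1,-w:w+1];out.append([u0+(W*xx).sum()/W.sum(),v0+(W*yy).sum()/W.sum()])
    return np.array(out)
E
python3 - <<'E'
from m import *
im=cv2.imread("pics/top0.png");g=cv2.cvtColor(im,cv2.COLOR_BGR2GRAY)
for thr in(130,150):
    t=tops(im,[(321,131.5),(362,134),(316,196),(357.5,199)],"top",66,4,thr);print(t.round(1).tolist());print(fit([ray("top",p,66) for p in t]))
h=ray("top",(338.4,158.48),124);print("handle",h)
big=cv2.resize(g,None,fx=4,fy=4,interpolation=cv2.INTER_CUBIC)
m=(big<55).astype(np.uint8);m[:, :420*4]=0;m[:,528*4:]=0;m[:162*4]=0;m[276*4:]=0
m=cv2.morphologyEx(m,cv2.MORPH_CLOSE,np.ones((9,9)))
m=cv2.morphologyEx(m,cv2.MORPH_OPEN,cv2.getStructuringElement(cv2.MORPH_ELLIPSE,(51,51)))
P=[]
for c in blobs(m,1500):
    q=cv2.minAreaRect(c);p=(np.array(q[0])+.5)/4-.5;print(p,np.array(q[1])/4,q[2]);P.append(ray("top",p,68))
print(np.round(P,1).tolist());
if len(P)==4: print(fit(P))
for b in [(468,180),(507,197.5),(439,238.5),(478,258)]: print("hand",ray("top",b,68).round(1))
E
```

```text
[[320.5, 130.9], [361.5, 133.6], [315.4, 195.7], [357.3, 198.5]]
(array([595.56059801, -19.30882875]), (np.float64(1.3767590347711334), np.float64(-5.800000000004786), [[80.0, 49.9], [79.8, -49.6], [-79.9, 50.0], [-79.9, -50.3]]))
[[nan, nan], [nan, nan], [nan, nan], [nan, nan]]
(array([nan, nan]), (np.float64(nan), np.float64(-90.0), [[nan, nan], [nan, nan], [nan, nan], [nan, nan]]))
handle [594.96536239 -18.92215731 124.        ]
[477.07931519 256.8835144 ] [23.0778923  21.08227158] 31.701433181762695
[439.85003662 238.92501831] [21.01903725 20.01280785] 26.56505012512207
[505.4029541  198.95379639] [20.86252594 23.05518913] 25.463348388671875
[467.10006714 181.05001831] [19.56559181 23.59051704] 26.56505012512207
[[363.8, -335.8, 68.0], [408.5, -251.6, 68.0], [498.8, -410.2, 68.0], [544.7, -322.9, 68.0]]
(array([ 453.96947912, -330.12893007]), (np.float64(18.122428510461795), np.float64(-28.10000000000352), [[-76.8, -47.5], [-77.1, 47.9], [77.3, -49.5], [76.6, 49.1]]))
hand [ 547.2 -325.2   68. ]
hand [ 502.2 -414.2   68. ]
hand [ 409.5 -249.6   68. ]
hand [ 361.2 -337.8   68. ]m.py:15: RuntimeWarning: invalid value encountered in scalar divide
  yy,xx=np.mgrid[-w:w+1,-w:w+1];out.append([u0+(W*xx).sum()/W.sum(),v0+(W*yy).sum()/W.sum()])
```

The tier fits its nominal geometry within 0.5 mm: centre (595.5, -19.3), yaw -5.8°. The handle agrees. The base is at about (454.5, -331), yaw about -28°. I'll go above the handle now.

```bash
python3 -m jog '[[0,0,8.4,448,-601,0,100],[0,0,8.4,448,-601,0,100],[0,0,8.4,448,-601,0,100],[0,0,8.4,448,-601,0,100],[0,0,8.4,448,-601,0,100],[0,0,8.4,448,-601,0,100],[0,0,8.4,448,-601,0,100],[0,0,8.4,448,-601,0,100],[0,0,8.4,448,-601,0,100],[0,0,8.4,448,-601,0,100]]' 60
```

```text
time: 1.1
position: [445.9, 180.1, 231.2]
tcp_rot: [0.051, 0.999, 0.0, 0.0]
wrist_force: [0.1, 0.8, 0.8]
opening: 85.1
grip_force: 0.0
```

```bash
python3 -m jog '[[0,0,0,149,-199,0,100],[0,0,0,149,-199,0,100],[0,0,0,149,-199,0,100],[0,0,0,149,-199,0,100],[0,0,0,149,-199,0,100],[0,0,0,149,-199,-20,100],[0,0,0,149,-199,-50,100],[0,0,0,149,-199,-80,100],[0,0,0,149,-199,-80,100],[0,0,0,149,-199,-80,100]]'; python3 - <<'E'
from h import *
s=r.read_state();print(s["position"],s["tcp_rot"],s["joint_pos"])
cv2.imwrite("pics/top1.png",read_camera("top")[:,:,::-1]);im=read_camera("side")[:,:,::-1];cv2.imwrite("pics/side1.png",im)
cv2.imwrite("pics/s1.png",cv2.resize(im[120:300,320:500],None,fx=3,fy=3,interpolation=cv2.INTER_CUBIC))
E
```

```text
time: 2.1
position: [593.7, -16.9, 151.5]
tcp_rot: [0.051, 0.999, 0.0, -0.001]
wrist_force: [-0.2, -0.4, 0.0]
opening: 85.4
grip_force: 0.0
[593.73698194 -16.88852707 151.52030588] [ 5.05359120e-02  9.98722092e-01  1.32547584e-04 -5.35363449e-04] [-2.48422286e-01  8.65492093e-02 -6.58873762e-02  1.41946169e+00
  4.94432638e-05 -1.47307403e-01]
```

View pics/s1.png

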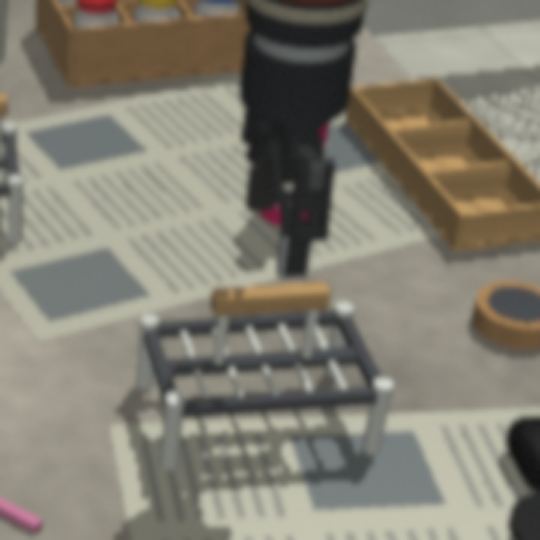

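The gripper is over the handle, which sits at side px (410,219). Descend and grip.

```bash
python3 -m jog '[[0,0,0,2,-2.4,0,100],[0,0,0,2,-2.4,-25,100],[0,0,0,2,-2.4,-50,100],[0,0,0,2,-2.4,-57,100],[0,0,0,2,-2.4,-57,100],[0,0,0,2,-2.4,-57,0],[0,0,0,2,-2.4,-57,0],[0,0,0,2,-2.4,-57,0],[0,0,0,2,-2.4,-57,0],[0,0,0,2,-2.4,-57,0]]' 60; python3 -m jog '[[0,0,0,0,0,0,0],[0,0,0,0,0,0,0],[0,0,0,0,0,0,0],[0,0,0,0,0,0,0],[0,0,0,0,0,10,0],[0,0,0,0,0,20,0],[0,0,0,0,0,35,0],[0,0,0,0,0,50,0],[0,0,0,0,0,50,0],[0,0,0,0,0,50,0]]' 80
```

```text
time: 3.2
position: [596.5, -19.2, 94.9]
tcp_rot: [0.05, 0.999, 0.0, 0.0]
wrist_force: [-0.5, 3.1, 0.1]
opening: 15.0
grip_force: 58.4
time: 4.2
position: [596.6, -19.6, 145.0]
tcp_rot: [0.051, 0.999, -0.0, 0.001]
wrist_force: [-0.3, -0.3, -4.1]
opening: 14.5
grip_force: 79.9
```

```bash
python3 -m jog '[[0,0,0,0,0,45,0],[0,0,0,0,0,80,0],[0,0,-5,-30,-66,80,0],[0,0,-10,-50,-110,80,0],[0,0,-14,-71,-156,80,0],[0,0,-18,-92,-202,80,0],[0,0,-22.3,-113,-248,80,0],[0,0,-22.3,-130,-285,80,0],[0,0,-22.3,-142,-312,80,0],[0,0,-22.3,-142,-312,80,0]]'; python3 -m jog '[[0,0,0,0,0,0,0],[0,0,0,0,0,0,0],[0,0,0,0,0,0,0],[0,0,0,0,0,0,0],[0,0,0,0,0,0,0],[0,0,0,0,0,0,0],[0,0,0,0,0,0,0],[0,0,0,0,0,0,0],[0,0,0,0,0,0,0],[0,0,0,0,0,0,0]]'; python3 - <<'E'
from h import *
a=read_camera("top")[:,:,::-1];im=read_camera("side")[:,:,::-1];cv2.imwrite("pics/side2.png",im);cv2.imwrite("pics/top2.png",a)
f=lambda x:cv2.resize(x,(390,480),interpolation=cv2.INTER_CUBIC)
cv2.imwrite("pics/z2.png",np.hstack([f(a[145:305,415:545]),f(im[215:425,315:485])]))
E
```

```text
time: 5.2
position: [451.5, -335.8, 223.1]
tcp_rot: [0.245, 0.969, -0.0, -0.001]
wrist_force: [0.8, 0.6, -4.4]
opening: 14.9
grip_force: 80.1
time: 6.2
position: [454.2, -331.4, 224.3]
tcp_rot: [0.243, 0.97, 0.0, 0.0]
wrist_force: [0.3, 0.5, -3.1]
opening: 14.9
grip_force: 80.1
```

View pics/z2.png

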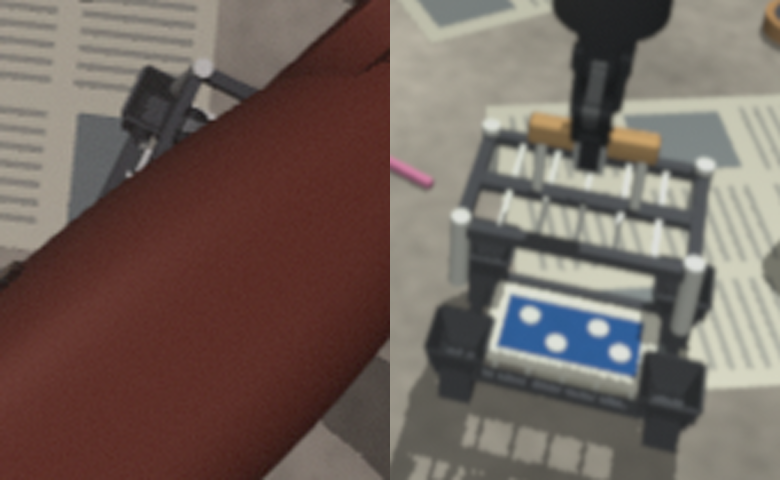

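The side view shows the held tier over the base, with post tops at about (359,270.6), (452.3,287.2), (345.9,309.9) and (448,330.5). The arm hides the top view, so I'll localise the base in the earlier side picture too.

```bash
python3 - <<'E'
from m import *
im=cv2.imread("pics/side2.png")
t=tops(im,[(359,270.6),(452.3,287.2),(345.9,309.9),(448,330.5)],"side",195,4,150);print(t.round(1).tolist());print(fit([ray("side",p,195.4) for p in t]))
# same camera, before the grasp: tier standing at rest, tops at 66
a=cv2.imread("pics/side0.png")[300:415,325:465];cv2.imwrite("pics/z3.png",cv2.resize(a,None,fx=5,fy=5,interpolation=cv2.INTER_CUBIC))
E
```

```text
[[359.1, 268.9], [452.4, 286.5], [345.3, 309.0], [447.8, 329.7]]
(array([ 456.5364532 , -331.15157763]), (np.float64(3.168980795825405), np.float64(-28.200000000003513), [[-80.1, 50.8], [80.3, 50.2], [-80.5, -50.8], [80.3, -50.1]]))
```

View pics/z3.png

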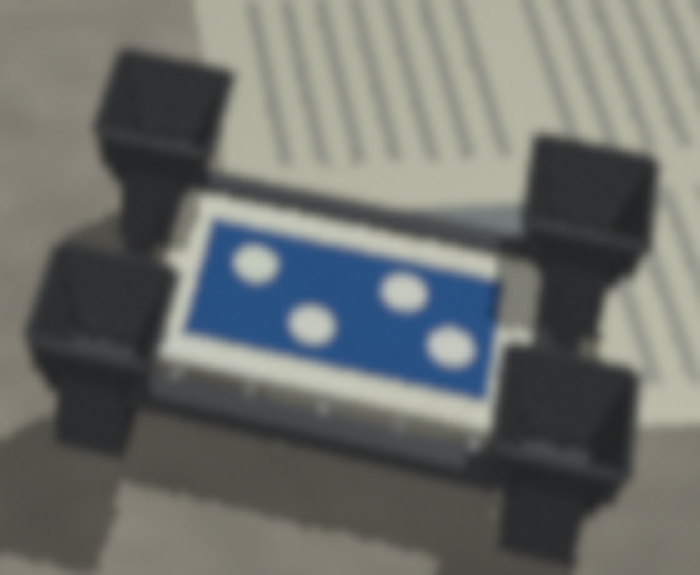

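The crop shows the four socket mouths clearly. I'll cast their corners at z = 68.

```bash
python3 - <<'E'
from m import *
S=[[(124,50),(231,75),(208,150),(98,128)],[(537,136),(657,158),(645,250),(525,230)],[(58,247),(172,270),(153,350),(32,333)],[(508,347),(636,372),(622,475),(494,455)]]
P=[]
for s in S:
    q=np.array([ray("side",(np.array(p)+.5)/5-.5+[325,300],68)[:2] for p in s]);P.append(q.mean(0));print(q.mean(0).round(1),np.linalg.norm(np.roll(q,-1,0)-q,axis=1).round(1))
print(fit(P))
# top view, hand corners from z0 crop (4x, offset 420,162, +324)
T=[[(505,19),(566,48),(532,118),(468,88)],[(659,93),(720,126),(688,190),(626,158)],[(386,258),(450,289),(415,355),(352,322)],[(546,333),(608,365),(572,431),(506,398)]]
P=[]
for s in T:
    q=np.array([ray("top",(np.array(p)-[324,0]+.5)/4-.5+[420,162],68)[:2] for p in s]);P.append(q.mean(0));print(q.mean(0).round(1),np.linalg.norm(np.roll(q,-1,0)-q,axis=1).round(1))
print(fit(P))
im=cv2.imread("pics/side0.png")
t=tops(im,[(371.8,227.5)],"side",66,3,150);print(t,proj("side",[[595.5+80*np.cos(-.101)*a-50*b*np.sin(-.101),-19.3+80*a*np.sin(-.101)+50*b*np.cos(-.101),66] for a in(-1,1) for b in(-1,1)]).round(1).tolist())
print(r.read_state()["position"])
E
```

```text
[ 413.6 -249. ] [42.7 40.1 42.  42.4]
[ 553.6 -326.3] [44.1 45.8 42.4 47. ]
[ 366.7 -335.8] [41.4 35.8 42.  39.2]
[ 506.2 -414. ] [43.2 43.1 41.5 45.4]
(array([ 460.04123073, -331.29491345]), (np.float64(3.5034402253373003), np.float64(-28.60000000000349), [[-80.1, 50.0], [79.7, 49.2], [-79.7, -48.6], [80.1, -50.6]]))
[ 550.4 -325.5] [39.7 47.3 41.4 47.7]
[ 503.3 -414.1] [40.3 43.2 40.4 44.1]
[ 410.5 -249.2] [41.3 44.4 41.2 43.1]
[ 363.4 -338.2] [40.  44.4 42.2 45.2]
(array([ 456.89388094, -331.76111453]), (np.float64(2.706402987253263), np.float64(-28.400000000003505), [[79.3, 50.0], [80.0, -50.4], [-80.1, 50.5], [-79.2, -50.2]]))
[[369.83957219 225.94117647]] [[376.6, 252.8], [368.1, 226.6], [446.1, 247.9], [433.2, 222.3]]
[ 454.15068599 -331.46542674  224.37988074]
```

Both views agree: move +3.6 mm in x, -0.3 mm in y and -0.3° in yaw. Then lower into the sockets.

```bash
python3 -m jog '[[0,0,-0.3,3.6,-0.3,0,0],[0,0,-0.3,3.6,-0.3,0,0],[0,0,-0.3,3.6,-0.3,-15,0],[0,0,-0.3,3.6,-0.3,-30,0],[0,0,-0.3,3.6,-0.3,-45,0],[0,0,-0.3,3.6,-0.3,-55,0],[0,0,-0.3,3.6,-0.3,-62,0],[0,0,-0.3,3.6,-0.3,-69,0],[0,0,-0.3,3.6,-0.3,-74,0],[0,0,-0.3,3.6,-0.3,-74,0]]'; python3 - <<'E'
from h import *
s=r.read_state();print(s["position"],s["wrist_force"],s["torque"])
im=read_camera("side")[:,:,::-1];cv2.imwrite("pics/side4.png",im);cv2.imwrite("pics/z4.png",cv2.resize(im[260:420,320:470],None,fx=3.7,fy=3.7,interpolation=cv2.INTER_CUBIC))
E
```

```text
time: 7.3
position: [457.6, -331.5, 149.8]
tcp_rot: [0.245, 0.969, 0.0, -0.0]
wrist_force: [0.4, -0.6, -3.7]
opening: 14.8
grip_force: 80.0
[ 457.60062392 -331.51912663  149.76787071] [ 0.4000138  -0.62743518 -3.71123733] [-0.01576061  0.0471844   0.03751817]
```

View pics/z4.png

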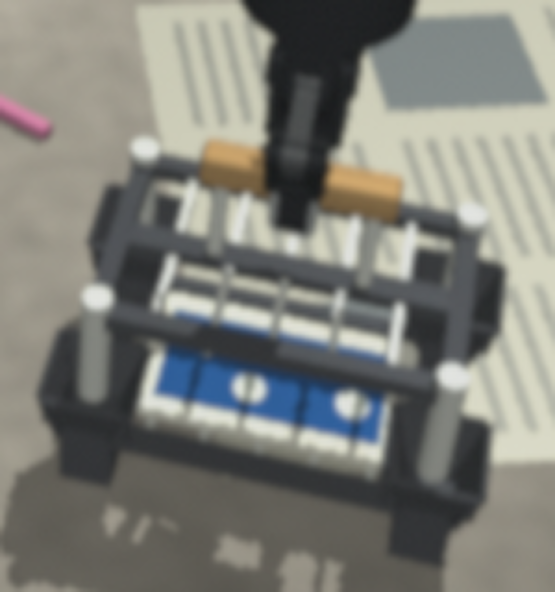

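The front posts are centred inside their sockets (feet about (345,368) and (437,390)) and no contact force shows. Continue down.

```bash
python3 -m jog '[[0,0,0,0,0,-3,0],[0,0,0,0,0,-6,0],[0,0,0,0,0,-9,0],[0,0,0,0,0,-11,0],[0,0,0,0,0,-13,0],[0,0,0,0,0,-14,0],[0,0,0,0,0,-15,0],[0,0,0,0,0,-15.5,0],[0,0,0,0,0,-15.5,0],[0,0,0,0,0,-15.5,0]]'
```

```text
time: 8.35
position: [457.8, -331.8, 134.9]
tcp_rot: [0.245, 0.969, -0.0, 0.0]
wrist_force: [0.7, -0.5, -4.1]
opening: 14.7
grip_force: 80.2
```

```bash
python3 -m jog '[[0,0,0,0,0,-0.5,0],[0,0,0,0,0,-0.5,0],[0,0,0,0,0,-1,0],[0,0,0,0,0,-1,0],[0,0,0,0,0,-1.5,0],[0,0,0,0,0,-1.5,0],[0,0,0,0,0,-1.5,0],[0,0,0,0,0,-1.5,0],[0,0,0,0,0,-1.5,0],[0,0,0,0,0,-1.5,0]]'
```

```text
time: 9.35
position: [458.0, -331.5, 134.6]
tcp_rot: [0.245, 0.969, -0.0, 0.0]
wrist_force: [-2.7, 5.8, 8.9]
opening: 14.9
grip_force: 81.9
```

Contact came at the expected seated height (134.9 mm). Release and rise.

```bash
python3 -m jog '[[0,0,0,0,0,0.5,5],[0,0,0,0,0,1,25],[0,0,0,0,0,1,45],[0,0,0,0,0,1,60],[0,0,0,0,0,1,80],[0,0,0,0,0,1,100],[0,0,0,0,0,1,100],[0,0,0,0,0,1,100],[0,0,0,0,0,1,100],[0,0,0,0,0,1,100]]'; python3 -m jog '[[0,0,0,0,0,10,100],[0,0,0,0,0,25,100],[0,0,0,0,0,50,100],[0,0,0,0,0,80,100],[0,0,0,0,0,110,100],[0,0,0,0,40,130,100],[0,0,0,0,85,130,100],[0,0,0,0,130,130,100],[0,0,0,0,180,130,100],[0,0,0,0,230,130,100]]'; python3 -m jog '[[0,0,0,0,50,0,100],[0,0,0,0,100,0,100],[0,0,0,0,150,0,100],[0,0,0,0,200,0,100],[0,0,0,0,250,0,100],[0,0,0,0,250,0,100],[0,0,0,0,250,0,100],[0,0,0,0,250,0,100],[0,0,0,0,250,0,100],[0,0,0,0,250,0,100]]'; python3 - <<'E'
from h import *
a=read_camera("top")[:,:,::-1];im=read_camera("side")[:,:,::-1];cv2.imwrite("pics/side5.png",im);cv2.imwrite("pics/top5.png",a)
f=lambda x:cv2.resize(x,(390,480),interpolation=cv2.INTER_CUBIC)
cv2.imwrite("pics/z5.png",np.hstack([f(a[145:305,415:545]),f(im[250:420,325:463])]))
E
```

```text
time: 10.35
position: [457.8, -331.7, 134.3]
tcp_rot: [0.245, 0.969, 0.0, 0.0]
wrist_force: [0.1, -0.1, -0.1]
opening: 85.6
grip_force: 0.0
time: 11.35
position: [457.6, -100.2, 266.1]
tcp_rot: [0.246, 0.969, -0.0, 0.001]
wrist_force: [0.5, -0.0, 1.2]
opening: 85.8
grip_force: 0.0
time: 12.35
position: [458.0, 147.1, 264.5]
tcp_rot: [0.246, 0.969, 0.0, 0.0]
wrist_force: [0.0, 0.6, -0.9]
opening: 85.3
grip_force: 0.0
```

View pics/z5.png

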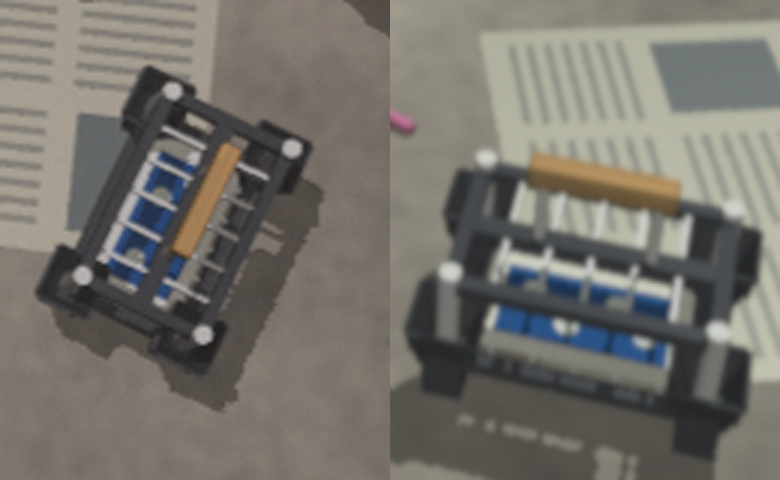

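All four posts sit inside their sockets and the tier looks level. I'll check post-top height from the spacing and by triangulating the two views.

```bash
python3 - <<'E'
from m import *
A=[(415+u/3,145+v/3) for u,v in [(173,91),(292,149),(83,275),(203,335)]]
B=[(325+(u-390)*138/390,250+v*170/480) for u,v in [(734,210),(717,332),(486,159),(450,272)]]
t=tops(cv2.imread("pics/top5.png"),A,"top",106,4,110);s=tops(cv2.imread("pics/side5.png"),B,"side",106,4,130)
print(fit([ray("top",p,106) for p in t]));print(fit([ray("side",p,106) for p in s]))
def PM(n):
    c=calibration(n);Q=R.from_quat(c["rotation"]).inv().as_matrix();K=np.array([[c["fx"],0,c["cx"]],[0,c["fy"],c["cy"]],[0,0,1]]);return K@np.c_[Q,-Q@c["xyz"]]
X=cv2.triangulatePoints(PM("top"),PM("side"),t.T,s.T);print((X[:3]/X[3]).T.round(1))
E
```

```text
(array([ 456.76199202, -331.87028152]), (np.float64(0.9326026668069005), np.float64(-28.400000000003505), [[80.2, 49.9], [79.8, -49.9], [-80.1, 49.9], [-79.9, -50.0]]))
(array([ 460.73339318, -331.34493939]), (np.float64(5.114487891222524), np.float64(-28.300000000003507), [[81.3, 50.5], [80.0, -50.8], [-80.4, 50.8], [-80.9, -50.5]]))
[[ 552.9 -326.5  107.2]
 [ 504.9 -414.1  106.2]
 [ 411.6 -249.9  107.5]
 [ 363.9 -337.9  106.7]]
```

The tier is seated: post tops are at 106–107.5 mm (106 expected), level and centred on the base. Handing in.

```bash
python3 -c "
from workcell import ticket
print(ticket.close_job())"
```

```text
the job is handed in; nothing more can be done
None
```

The oblong tier is on the bottom frame with all four posts home in their sockets and the gripper let go; I never touched the square tier or the orange look-alike, and the job was handed in at about 12.5 s of the 42 s allowed.

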